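# Release the latched key of the dust-extraction selector

### The job

One of the four identical keys on the dust-extraction selector has been left latched down, so its suction branch is open. With closed fingertips tap each key lightly, one after another from the left to the right as seen from the robot, to find the one that is latched; then lift off the keys, press the latched key right down to its stop and let go, so that it pops up and all four keys are up. Do not push any other key more than lightly, do not grip or lift anything, and leave the things lying around the box where they are.

Things in the scene. Friction and masses are not known exactly. Their poses are not given: they have to be found in the camera images.
- selector: dust-extraction selector: fixed grey box, 110 (x) x 262 (y) x 60 mm high, aluminium top plate, four keys in one row along its y axis. Origin: centre of its underside, on the work surface; z up, +y = left end of the row seen from the robot; turned up to 20 degrees. Key centres at x = 0, y = +90, +30, -30, -90 mm (left to right) in its frame; which key is in which place varies
- key_a: seat of one of four identical keys, fixed in the box's top plate. Origin: key centre at plate level, 60 mm above the work surface; z up. The key is a grey cap 34 x 34 mm, flat on top, in a black frame 44 mm square, 2 mm high; its top is 14 mm above the plate when up
- plunger_a (a joint): how far key_a is down: 0 up, 0.0105 m at its stop. Up key: gives from 1.1 N, then 0.7 N per mm. The one latched key rests 5 mm down, gives only from 4.6 N, then 0.7 N per mm (8.5 N at the stop); its catch lets go 8.5 mm down: pressed to the stop and let go, it pops up and stays up
- top_a (a point): centre of the flat top of key_a's cap; moves down with the key. 74 mm above the work surface when up, 69 mm when latched
- key_b: seat of one of four identical keys, fixed in the box's top plate. Origin: key centre at plate level, 60 mm above the work surface; z up. The key is a grey cap 34 x 34 mm, flat on top, in a black frame 44 mm square, 2 mm high; its top is 14 mm above the plate when up
- plunger_b (a joint): how far key_b is down: 0 up, 0.0105 m at its stop. Up key: gives from 1.1 N, then 0.7 N per mm. The one latched key rests 5 mm down, gives only from 4.6 N, then 0.7 N per mm (8.5 N at the stop); its catch lets go 8.5 mm down: pressed to the stop and let go, it pops up and stays up
- top_b (a point): centre of the flat top of key_b's cap; moves down with the key. 74 mm above the work surface when up, 69 mm when latched
- key_c: seat of one of four identical keys, fixed in the box's top plate. Origin: key centre at plate level, 60 mm above the work surface; z up. The key is a grey cap 34 x 34 mm, flat on top, in a black frame 44 mm square, 2 mm high; its top is 14 mm above the plate when up
- plunger_c (a joint): how far key_c is down: 0 up, 0.0105 m at its stop. Up key: gives from 1.1 N, then 0.7 N per mm. The one latched key rests 5 mm down, gives only from 4.6 N, then 0.7 N per mm (8.5 N at the stop); its catch lets go 8.5 mm down: pressed to the stop and let go, it pops up and stays up
- top_c (a point): centre of the flat top of key_c's cap; moves down with the key. 74 mm above the work surface when up, 69 mm when latched
- key_d: seat of one of four identical keys, fixed in the box's top plate. Origin: key centre at plate level, 60 mm above the work surface; z up. The key is a grey cap 34 x 34 mm, flat on top, in a black frame 44 mm square, 2 mm high; its top is 14 mm above the plate when up
- plunger_d (a joint): how far key_d is down: 0 up, 0.0105 m at its stop. Up key: gives from 1.1 N, then 0.7 N per mm. The one latched key rests 5 mm down, gives only from 4.6 N, then 0.7 N per mm (8.5 N at the stop); its catch lets go 8.5 mm down: pressed to the stop and let go, it pops up and stays up
- top_d (a point): centre of the flat top of key_d's cap; moves down with the key. 74 mm above the work surface when up, 69 mm when latched
- wax_tin: round wax tin, white above and green below, 62 mm across, 36 mm high, loose; stands behind the box. Origin: centre of its underside. Leave it alone
- offcut_beech: plain brown wooden offcut, 50 x 110 x 25 mm, loose; lies behind the box. Origin: centre of its underside. Leave it alone
- sanding_block: brown sanding block, 57 x 87 x 32 mm, loose; lies between the box and the robot. Origin: centre of its underside. Leave it alone

How it is judged:
On the way, in this order (a step that is already met when the one before it is completed fails the run):
1. a fingertip taps the leftmost key (over 0.5 N) while the latched key is still latched (((value of joint plunger_a above 0.004 m and distance of top_a from where it was at the start of the episode below 0.003 m) or (value of joint plunger_b above 0.004 m and distance of top_b from where it was at the start of the episode below 0.003 m) or (value of joint plunger_c above 0.004 m and distance of top_c from where it was at the start of the episode below 0.003 m) or (value of joint plunger_d above 0.004 m and distance of top_d from where it was at the start of the episode below 0.003 m)) and ((contact force between the fingers and key_a above 0.5 N and y of top_a in the frame of selector between 0.08 and 0.1 m) or (contact force between the fingers and key_b above 0.5 N and y of top_b in the frame of selector between 0.08 and 0.1 m) or (contact force between the fingers and key_c above 0.5 N and y of top_c in the frame of selector between 0.08 and 0.1 m) or (contact force between the fingers and key_d above 0.5 N and y of top_d in the frame of selector between 0.08 and 0.1 m))), for 0.03 s.
2. a fingertip taps the second key (over 0.5 N) while the latched key is still latched (((value of joint plunger_a above 0.004 m and distance of top_a from where it was at the start of the episode below 0.003 m) or (value of joint plunger_b above 0.004 m and distance of top_b from where it was at the start of the episode below 0.003 m) or (value of joint plunger_c above 0.004 m and distance of top_c from where it was at the start of the episode below 0.003 m) or (value of joint plunger_d above 0.004 m and distance of top_d from where it was at the start of the episode below 0.003 m)) and ((contact force between the fingers and key_a above 0.5 N and y of top_a in the frame of selector between 0.02 and 0.04 m) or (contact force between the fingers and key_b above 0.5 N and y of top_b in the frame of selector between 0.02 and 0.04 m) or (contact force between the fingers and key_c above 0.5 N and y of top_c in the frame of selector between 0.02 and 0.04 m) or (contact force between the fingers and key_d above 0.5 N and y of top_d in the frame of selector between 0.02 and 0.04 m))), for 0.03 s.
3. a fingertip taps the third key (over 0.5 N) while the latched key is still latched (((value of joint plunger_a above 0.004 m and distance of top_a from where it was at the start of the episode below 0.003 m) or (value of joint plunger_b above 0.004 m and distance of top_b from where it was at the start of the episode below 0.003 m) or (value of joint plunger_c above 0.004 m and distance of top_c from where it was at the start of the episode below 0.003 m) or (value of joint plunger_d above 0.004 m and distance of top_d from where it was at the start of the episode below 0.003 m)) and ((contact force between the fingers and key_a above 0.5 N and y of top_a in the frame of selector between -0.04 and -0.02 m) or (contact force between the fingers and key_b above 0.5 N and y of top_b in the frame of selector between -0.04 and -0.02 m) or (contact force between the fingers and key_c above 0.5 N and y of top_c in the frame of selector between -0.04 and -0.02 m) or (contact force between the fingers and key_d above 0.5 N and y of top_d in the frame of selector between -0.04 and -0.02 m))), for 0.03 s.
4. a fingertip taps the rightmost key (over 0.5 N) while the latched key is still latched (((value of joint plunger_a above 0.004 m and distance of top_a from where it was at the start of the episode below 0.003 m) or (value of joint plunger_b above 0.004 m and distance of top_b from where it was at the start of the episode below 0.003 m) or (value of joint plunger_c above 0.004 m and distance of top_c from where it was at the start of the episode below 0.003 m) or (value of joint plunger_d above 0.004 m and distance of top_d from where it was at the start of the episode below 0.003 m)) and ((contact force between the fingers and key_a above 0.5 N and y of top_a in the frame of selector between -0.1 and -0.08 m) or (contact force between the fingers and key_b above 0.5 N and y of top_b in the frame of selector between -0.1 and -0.08 m) or (contact force between the fingers and key_c above 0.5 N and y of top_c in the frame of selector between -0.1 and -0.08 m) or (contact force between the fingers and key_d above 0.5 N and y of top_d in the frame of selector between -0.1 and -0.08 m))), for 0.03 s.
5. the fingers are off all four keys, with the latched key still latched (((value of joint plunger_a above 0.004 m and distance of top_a from where it was at the start of the episode below 0.003 m) or (value of joint plunger_b above 0.004 m and distance of top_b from where it was at the start of the episode below 0.003 m) or (value of joint plunger_c above 0.004 m and distance of top_c from where it was at the start of the episode below 0.003 m) or (value of joint plunger_d above 0.004 m and distance of top_d from where it was at the start of the episode below 0.003 m)) and contact force between the fingers and key_a below 0.1 N and contact force between the fingers and key_b below 0.1 N and contact force between the fingers and key_c below 0.1 N and contact force between the fingers and key_d below 0.1 N), for 0.1 s.
6. the latched key is pressed down to its stop (over 9 mm) by the fingers (((value of joint plunger_a above 0.009 m and contact force between the fingers and key_a above 2 N) or (value of joint plunger_b above 0.009 m and contact force between the fingers and key_b above 2 N) or (value of joint plunger_c above 0.009 m and contact force between the fingers and key_c above 2 N) or (value of joint plunger_d above 0.009 m and contact force between the fingers and key_d above 2 N))), for 0.05 s.
At the end, for the whole second after the job is handed in: all four keys are up (each less than 1.5 mm down) and the wax tin, the wooden offcut and the sanding block are within 15 mm of where they started (value of joint each of plunger_a, plunger_b, plunger_c, plunger_d below 0.0015 m and distance of each of wax_tin, offcut_beech, sanding_block from where it was at the start of the episode below 0.015 m); the robot touches nothing.
It fails at once if a key that was up is pushed down more than 7.5 mm (distance of any of top_a, top_b, top_c, top_d from where it was at the start of the episode above 0.0075 m).
It fails at once if the wax tin, the wooden offcut or the sanding block is moved or lifted by more than 15 mm (distance of any of wax_tin, offcut_beech, sanding_block from where it was at the start of the episode above 0.015 m).
It also fails if it takes over 54 s, if anything falls off the work surface, if the arm or the gripper's body presses on something with over 40 N, if the wrist force passes 120 N, or if a joint passes its speed limit or range.

### The arm

A 7-joint arm with a two-finger parallel gripper is mounted at the origin on the work surface; the furniture and walls round the work are solid. World frame = base frame: x ahead of the robot, y to its left, z up, the work surface at z = 0. Lengths are in m, angles in rad, forces in N, time in s.
With the tool pointing down it reaches from about 0.4 to 0.85 m from the base axis. Payload 6.9 kg.
Tool frame: the origin (TCP) lies midway between the tips of the shut fingers; the grasp point (between the pads) lies 19 mm behind it; z points along the fingers, y is the line along which they close (so a half turn about z gives the same grasp; the last joint's range is limited). The gripper opens to 85 mm and grips with 20 to 120 N. Pads are 22 mm wide; open, the fingers measure 114 mm over their backs; the gripper's body (76 mm by 85 mm) begins 54 mm behind the grasp point. The pads swing forward as they close: fully open they stand 13 mm farther back than shut.
Start: joints at [-1.062, 0.507, -0.238, 1.5, 0.126, 1.149, -0.155], TCP at [0.245, 0.575, 0.231] pointing down, gripper open.
Joint ranges: [-3.08, 3.08], [-0.24, 2.05], [-1.43, 1.35], [0, 2.5], [-1.52, 4.66], [0.17, 1.96], [-2.89, 2.89]. Speed limits (rad/s): [2.39, 2.39, 3.14, 3.14, 3.14, 3.14, 3.14].

### API

Orientations are given as a unit quaternion [w, x, y, z].
In Python, from station import env, optics, workorder, probe_bus gives the robot as it stands (env), with the cameras (optics), the job (workorder) and the readings (probe_bus).
- The arm moves only by the tool shift_gripper, called after ">>>" by a JSON object that holds its "op" and its "data". Schema: {"type":"object","properties":{"offsets":{"type":"array","items":{"type":"array","items":{"type":"array","items":{"type":"number"},"minItems":5,"maxItems":5},"minItems":1,"maxItems":10},"minItems":1,"maxItems":1},"only":{"type":"string"},"quiet":{"type":"boolean"},"lines":{"type":"string"}},"required":["offsets"],"additionalProperties":false}. offsets is a list that holds a single list of rows (three levels of brackets), with 1 to 10 rows, each of 5 numbers: dx, dy, dz in m, then a turn about the tool's z in rad, then the finger opening in m; each row shifts and turns the commanded pose from where the row before left it, along the tool's axes as they then stand; what a row does not reach is not made up. A row lasts 1/8 s, in which the tool goes at most 0.0625 m and 0.188 rad, less where a joint would pass 70% of its speed; a pose out of reach is approached as far as the arm can. The fingers move at their own pace and stop on an object; the grip force is fixed at half the most. Time passes only in rows, so rows that do not move let the fingers close. The tool returns the time, the measured TCP pose, the force, the opening and the grip force at its end. only (a regular expression) keeps the lines of the reply that match it, lines (a string "A,B") keeps lines A to B, and quiet returns only ok. Input that does not fit is refused with a message, and nothing moves.
- probe_bus.observe(): the state, without advancing time (a new reading comes with each control period).
- optics.read_camera(name): name is "side" or "top"; returns the picture (384x512x3 uint8, red, green, blue); there is no depth.
- optics.get_calibration(name): a dict with "fx", "fy", "cx", "cy" (pixels), "rvec" (rotation vector, rad) and "tvec" (3), from world to camera coordinates, as OpenCV has them. Camera axes: x right, y down, z forward; pixel columns grow to the right and rows downward; lengths in m; the calibration is good to about 2 mm. A picture is of the moment at which its call begins. get_calibration takes no time and is no camera call.
- workorder.job_done(): hands the job in; it is judged then, once.
The state is a dict: "t": time; "joint_positions": joint angles; "joint_vel": joint speeds; "tau": joint torques, N m; "position": TCP position; "orientation": TCP orientation; "contact_force": force on the tool from outside, world axes, zero at the start; "ft_torque": the same for the moment, N m; "opening": finger opening in m; "gripper_force": force on a finger pad.
Only numpy, scipy, OpenCV 4.12 (cv2) and the standard library are available. Lean on these libraries where they do the work, as an engineer would, in place of code of your own. Each camera call takes 0.05 s, during which the arm holds its last target. There are 200 camera calls.

## Working session

There is one attempt and no reset: what is moved stays moved. The work goes in short steps, Python scripts to look and compute and a tool call to move; the robot and the scene stay as the last step left them, time stands still between calls to the robot, and variables do not carry over. Pictures are saved under pics/ and viewed, at most 10 in all, crops included, and the job is handed in when it is done.

```bash
ls; mkdir -p pics; python3 - <<'E'
from station import env, optics, workorder, probe_bus
import cv2
for n in("top","side"):
    cv2.imwrite(f"pics/{n}0.png",optics.read_camera(n)[:,:,::-1]); print(optics.get_calibration(n))
o=probe_bus.observe();print(o)
E
```

```text
pics
station.py
{'fx': 426.22902657539316, 'fy': 426.22902657539316, 'cx': 250.40064158355244, 'cy': 185.44299345452453, 'rvec': array([ 2.20882645, -2.20874235,  0.04225853]), 'tvec': array([0.04040217, 0.57050695, 0.9214234 ])}
{'fx': 426.06887567270144, 'fy': 426.06887567270144, 'cx': 253.79552676715102, 'cy': 185.7441895139859, 'rvec': array([ 0.02312702,  2.5983983 , -1.70477277]), 'tvec': array([0.55502014, 0.0426362 , 0.95592247])}
{'t': 0.1, 'joint_positions': array([-1.06252355,  0.50826389, -0.23752083,  1.50101488,  0.12570376,
        1.14887626, -0.15480618]), 'joint_vel': array([ 0.0001376 , -0.00199797,  0.00140749, -0.00289117, -0.00016108,
        0.00164617,  0.00026941]), 'tau': array([-5.32731850e-03, -6.21829534e+01, -2.19472088e+00, -2.50205970e+01,
        1.25152562e-02,  7.77908193e-03, -8.66622401e-06]), 'position': array([0.2448846 , 0.57455709, 0.23051614]), 'orientation': array([-1.42214499e-04,  2.00029940e-01,  9.79789469e-01, -7.74373054e-04]), 'contact_force': array([0.40352204, 0.53267884, 0.11167179]), 'ft_torque': array([0.00577775, 0.00147648, 0.01962139]), 'gripper_force': 0.0, 'opening': 0.08551538359554485}
```

View pics/top0.png

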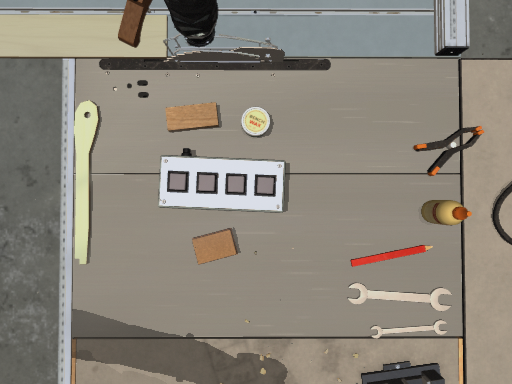

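View pics/side0.png

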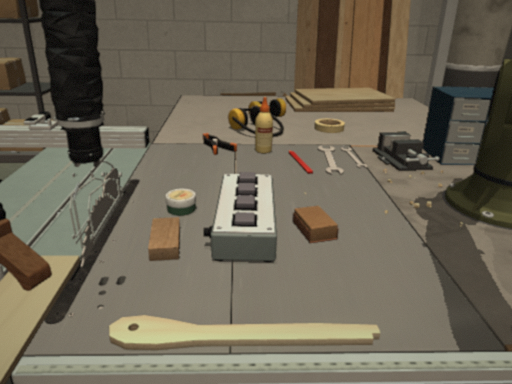

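The top view shows the box, with its corners at about (160,156), (285,160), (284,211) and (159,206). The keys run from left to right at about (177,182), (207,183), (236,184) and (265,186). In the side view, the tin and the offcut are behind the box and the sanding block is in front of it. Next I'll refine the key centres.

```bash
cat >h.py <<'E'
import numpy as np,cv2
from scipy.spatial.transform import Rotation as Ro
from station import env, optics, workorder, probe_bus
def ray(c,uv,z):
    R=cv2.Rodrigues(c["rvec"])[0]; C=-R.T@c["tvec"]
    d=R.T@np.array([(uv[0]-c["cx"])/c["fx"],(uv[1]-c["cy"])/c["fy"],1]); return C+d*(z-C[2])/d[2]
def plan(target):
    o=probe_bus.observe(); q=o["orientation"]; R=Ro.from_quat(np.r_[q[1:],q[0]])
    print("t",o["t"],"pos",o["position"].round(4),"dtool",R.inv().apply(np.array(target)-o["position"]).round(4),"ytool",R.as_matrix()[:,1].round(4),"q",o["joint_positions"].round(2))
E
cat >k.py <<'E'
from h import *
im=cv2.imread("pics/top0.png"); g=cv2.cvtColor(im,cv2.COLOR_BGR2GRAY); c=optics.get_calibration("top")
m=(g[165:205,162:285]<140).astype(np.uint8)
n,_,st,ce=cv2.connectedComponentsWithStats(m)
P=[]
for i in range(1,n):
    if 250<st[i,4]<900:
        x,y,w,h=st[i,:4]; cnt=cv2.findContours((_==i).astype(np.uint8),0,2)[0][0]
        r=cv2.minAreaRect(cnt); uv=np.array(r[0])+[162,165]; p=ray(c,uv,.062); P.append(p); print(uv,r[1:],p.round(4))
P=np.array(sorted(P,key=lambda p:-p[1])); d=np.diff(P,axis=0); print(np.linalg.norm(d,axis=1))
cen=P.mean(0); v=P[0]-P[-1]; v/=np.linalg.norm(v); print("yaw deg",np.degrees(np.arctan2(-v[0],v[1])),"keys",[(cen+v*s).round(4) for s in(.09,.03,-.03,-.09)])
plan(list((cen+v*.09)[:2])+[.12])
cv2.imwrite("pics/crop.png",cv2.resize(im[140:225,150:295],None,fx=5,fy=5))
E
python3 k.py
```

>>> {"op": "shift_gripper", "data": {"offsets": [[[-0.05, -0.025, 0.005, 0, 0], [-0.05, -0.025, 0.005, 0, 0], [-0.05, -0.025, 0.005, 0, 0], [-0.05, -0.025, 0.005, 0, 0], [-0.05, -0.025, 0.005, 0, 0], [-0.05, -0.025, 0.005, 0, 0], [-0.05, -0.025, 0.005, 0, 0], [-0.05, -0.025, 0.005, 0, 0], [-0.05, -0.025, 0.005, 0, 0]]]}}

```text
t: 1.23
position: [0.5716, 0.1901, 0.1858]
orientation: [-0.0, 0.2, 0.98, -0.0]
contact_force: [1.0, 0.4, -0.1]
opening: 0.0002
gripper_force: 0.0
```

>>> {"op": "shift_gripper", "data": {"offsets": [[[0, 0, 0, -0.18, 0], [0, 0, 0, -0.18, 0], [0, 0, 0, 0, 0]]]}}

```text
t: 1.6
position: [0.5706, 0.1912, 0.1858]
orientation: [-0.001, 0.022, 1.0, 0.0]
contact_force: [-0.2, -0.1, -0.3]
opening: 0.0001
gripper_force: 0.0
```

```bash
python3 -c "
from h import *
plan([.5771,.1906,.095]);print(probe_bus.observe()['contact_force'])"
```

```text
t 1.6 pos [0.5706 0.1912 0.1858] dtool [-0.0066 -0.0003  0.0908] ytool [0.0443 0.999  0.    ] q [-0.19  0.51 -0.27  1.63  0.15  1.02  1.02]
[-0.1708323  -0.10934614 -0.29285601]
```

>>> {"op": "shift_gripper", "data": {"offsets": [[[-0.0066, 0, 0.03, 0, 0], [0, 0, 0.04, 0, 0], [0, 0, 0.0308, 0, 0], [0, 0, 0.005, 0, 0], [0, 0, 0, 0, 0]]]}}

```text
t: 2.22
position: [0.5776, 0.1916, 0.081]
orientation: [0.0, 0.022, 1.0, 0.0]
contact_force: [0.3, 0.8, 0.1]
opening: -0.0001
gripper_force: 0.0
```

>>> {"op": "shift_gripper", "data": {"offsets": [[[0, 0, 0.005, 0, 0], [0, 0, 0.002, 0, 0], [0, 0, 0, 0, 0]]]}}

```text
t: 2.6
position: [0.5775, 0.1913, 0.0738]
orientation: [0.0, 0.022, 1.0, 0.0]
contact_force: [-0.3, -0.2, -0.9]
opening: -0.0002
gripper_force: 0.0
```

```bash
python3 -c "
from h import *
plan([.5771,.1906,.095]);print(probe_bus.observe()['contact_force'])"
```

```text
t 2.6 pos [0.5775 0.1913 0.0738] dtool [ 0.0004 -0.0007 -0.0212] ytool [4.310e-02 9.991e-01 1.000e-04] q [-0.21  0.64 -0.24  1.74  0.2   0.78  0.98]
[-0.25964552 -0.18899441 -0.93675278]
```

>>> {"op": "shift_gripper", "data": {"offsets": [[[0, 0, 0.002, 0, 0], [0, 0, 0, 0, 0]]], "lines": "2,4"}}

```text
position: [0.5773, 0.1912, 0.0714]
orientation: [-0.0, 0.021, 1.0, -0.0]
contact_force: [-0.6, 0.1, 0.3]
```

>>> {"op": "shift_gripper", "data": {"offsets": [[[0, 0, 0.0015, 0, 0], [0, 0, 0, 0, 0]]], "lines": "2,4"}}

```text
position: [0.5773, 0.1912, 0.0698]
orientation: [-0.0, 0.021, 1.0, -0.0]
contact_force: [-0.9, 0.0, 0.7]
```

>>> {"op": "shift_gripper", "data": {"offsets": [[[0, 0, 0, 0, 0]]], "lines": "2,4"}}

```text
position: [0.5774, 0.1913, 0.07]
orientation: [-0.0, 0.021, 1.0, -0.0]
contact_force: [-0.2, 0.1, -0.4]
```

>>> {"op": "shift_gripper", "data": {"offsets": [[[0, 0, 0.0015, 0, 0], [0, 0, 0, 0, 0]]], "lines": "2,4"}}

```text
position: [0.5775, 0.1913, 0.0688]
orientation: [0.0, 0.021, 1.0, 0.0]
contact_force: [-1.3, -0.3, 5.6]
```

>>> {"op": "shift_gripper", "data": {"offsets": [[[0, 0, 0, 0, 0]]], "lines": "2,4"}}

```text
position: [0.5775, 0.1914, 0.0688]
orientation: [0.0, 0.021, 1.0, 0.0]
contact_force: [-1.3, -1.7, 5.3]
```

>>> {"op": "shift_gripper", "data": {"offsets": [[[0, 0, 0.001, 0, 0], [0, 0, 0, 0, 0]]], "lines": "2,4"}}

```text
position: [0.5775, 0.1913, 0.0678]
orientation: [0.0, 0.021, 1.0, 0.0]
contact_force: [-1.8, 0.5, 5.8]
```

>>> {"op": "shift_gripper", "data": {"offsets": [[[0, 0, 0, 0, 0]]], "lines": "2,4"}}

```text
position: [0.5775, 0.1913, 0.0678]
orientation: [0.0, 0.021, 1.0, 0.0]
contact_force: [-1.0, -0.4, 5.3]
```

Leftmost key: first contact at z≈0.069 m with about 5.4 N, so it's the latched one. I still need to tap the other three lightly.

>>> {"op": "shift_gripper", "data": {"offsets": [[[0, 0, -0.022, 0, 0], [0, -0.03, 0, 0, 0], [0, -0.0305, 0, 0, 0], [0, 0, 0.01, 0, 0], [0, 0, 0.005, 0, 0], [0, 0, 0, 0, 0]]]}}

```text
t: 4.72
position: [0.5744, 0.1319, 0.0739]
orientation: [-0.001, 0.021, 1.0, 0.0]
contact_force: [-0.5, -0.6, 1.2]
opening: -0.0001
gripper_force: 0.6
```

>>> {"op": "shift_gripper", "data": {"offsets": [[[0, 0, 0.0035, 0, 0], [0, 0, 0, 0, 0]]], "lines": "2,4"}}

```text
position: [0.5747, 0.1319, 0.071]
orientation: [0.0, 0.021, 1.0, 0.0]
contact_force: [-1.3, 1.7, 2.8]
```

>>> {"op": "shift_gripper", "data": {"offsets": [[[0, 0, 0, 0, 0]]], "lines": "2,4"}}

```text
position: [0.5747, 0.1319, 0.0712]
orientation: [0.0, 0.021, 1.0, 0.0]
contact_force: [-2.0, 1.5, 4.2]
```

Second key is up: contact at 0.074 m and about 3 N when 3 mm down.

>>> {"op": "shift_gripper", "data": {"offsets": [[[0, 0, -0.0185, 0, 0], [0, -0.03, 0, 0, 0], [0, -0.0305, 0, 0, 0], [0, 0, 0.01, 0, 0], [0, 0, 0.005, 0, 0], [0, 0, 0, 0, 0]]]}}

```text
t: 5.85
position: [0.5719, 0.0714, 0.074]
orientation: [-0.0, 0.021, 1.0, 0.0]
contact_force: [-0.2, -1.1, 1.4]
opening: 0.0001
gripper_force: 0.6
```

>>> {"op": "shift_gripper", "data": {"offsets": [[[0, 0, 0.0035, 0, 0], [0, 0, 0, 0, 0]]], "lines": "2,4"}}

```text
position: [0.5722, 0.0715, 0.071]
orientation: [0.0, 0.021, 1.0, 0.0]
contact_force: [-1.3, 1.9, 3.1]
```

>>> {"op": "shift_gripper", "data": {"offsets": [[[0, 0, 0, 0, 0]]], "lines": "2,4"}}

```text
position: [0.5723, 0.0713, 0.0712]
orientation: [0.0, 0.021, 1.0, 0.0]
contact_force: [-1.0, 2.2, 3.4]
```

>>> {"op": "shift_gripper", "data": {"offsets": [[[0, 0, -0.0185, 0, 0], [0, -0.03, 0, 0, 0], [0, -0.0305, 0, 0, 0], [0, 0, 0.01, 0, 0], [0, 0, 0.005, 0, 0], [0, 0, 0, 0, 0]]]}}

```text
t: 6.98
position: [0.5693, 0.011, 0.074]
orientation: [-0.001, 0.021, 1.0, 0.0]
contact_force: [-0.2, -1.0, 2.0]
opening: 0.0003
gripper_force: 0.6
```

>>> {"op": "shift_gripper", "data": {"offsets": [[[0, 0, 0.0035, 0, 0], [0, 0, 0, 0, 0]]], "lines": "2,4"}}

```text
position: [0.5696, 0.011, 0.071]
orientation: [0.0, 0.021, 1.0, 0.0]
contact_force: [-1.5, 0.8, 3.1]
```

>>> {"op": "shift_gripper", "data": {"offsets": [[[0, 0, 0, 0, 0]]], "lines": "2,4"}}

```text
position: [0.5697, 0.0109, 0.0712]
orientation: [0.0, 0.021, 1.0, 0.0]
contact_force: [-1.4, 2.0, 2.6]
```

The third and rightmost keys are up too. Now I'll lift well clear, pause, go back to the leftmost key and stop above it.

>>> {"op": "shift_gripper", "data": {"offsets": [[[0, 0, -0.03, 0, 0], [0, 0, 0, 0, 0], [0, 0, 0, 0, 0], [0, 0.06, 0, 0, 0], [0, 0.06, 0, 0, 0], [0, 0.06, 0, 0, 0], [0, 0, 0.02, 0, 0], [0, 0, 0, 0, 0]]]}}

```text
t: 8.35
position: [0.5756, 0.1895, 0.0787]
orientation: [-0.002, 0.021, 1.0, -0.001]
contact_force: [0.3, 0.1, 0.0]
opening: -0.0001
gripper_force: 0.0
```

```bash
python3 -c "
from h import *
plan([.5771,.1906,.0625])"
```

```text
t 8.35 pos [0.5756 0.1895 0.0787] dtool [-0.0015  0.0012  0.0161] ytool [ 0.0415  0.9991 -0.0022] q [-0.21  0.64 -0.24  1.74  0.2   0.8   0.98]
```

>>> {"op": "shift_gripper", "data": {"offsets": [[[-0.001, 0.001, 0.006, 0, 0], [0, 0, 0.004, 0, 0], [0, 0, 0.003, 0, 0], [0, 0, 0.0015, 0, 0], [0, 0, 0, 0, 0]]]}}

```text
t: 8.98
position: [0.5787, 0.1898, 0.0671]
orientation: [0.0, 0.022, 1.0, -0.0]
contact_force: [-0.7, -2.2, 5.5]
opening: -0.0001
gripper_force: 3.0
```

>>> {"op": "shift_gripper", "data": {"offsets": [[[0, 0, 0.001, 0, 0], [0, 0, 0, 0, 0]]], "lines": "2,4"}}

```text
position: [0.5787, 0.1898, 0.0663]
orientation: [0.0, 0.022, 1.0, -0.0]
contact_force: [-1.0, -2.1, 6.3]
```

>>> {"op": "shift_gripper", "data": {"offsets": [[[0, 0, 0.0015, 0, 0], [0, 0, 0.001, 0, 0], [0, 0, 0, 0, 0]]], "lines": "2,4"}}

```text
position: [0.5787, 0.1898, 0.064]
orientation: [0.0, 0.022, 1.0, -0.0]
contact_force: [-2.8, -2.8, 8.4]
```

>>> {"op": "shift_gripper", "data": {"offsets": [[[0, 0, 0.001, 0, 0], [0, 0, 0, 0, 0]]], "lines": "2,4"}}

```text
position: [0.5787, 0.1898, 0.0636]
orientation: [0.001, 0.022, 1.0, -0.0]
contact_force: [-2.9, -3.5, 13.7]
```

The force rose to 13.7 N at 0.0636 m, so the key is on its stop. I'll hold briefly, then release.

>>> {"op": "shift_gripper", "data": {"offsets": [[[0, 0, 0, 0, 0], [0, 0, -0.03, 0, 0], [0, 0, -0.05, 0, 0], [0, 0, -0.05, 0, 0], [-0.0, 0.06, -0.03, 0, 0], [0, 0.06, 0, 0, 0], [0, 0.06, 0, 0, 0], [0, 0.06, 0, 0, 0], [0, 0, 0, 0, 0]]]}}

```text
t: 10.98
position: [0.5852, 0.4331, 0.2186]
orientation: [-0.002, 0.018, 1.0, 0.002]
contact_force: [-0.3, 0.0, -1.3]
opening: 0.0003
gripper_force: 0.0
```

```bash
python3 -c "
from h import *
for n in('top','side'): cv2.imwrite(f'pics/{n}1.png',optics.read_camera(n)[:,:,::-1])
a,b=[cv2.resize(cv2.imread(f'pics/side{i}.png')[150:280,130:360],None,fx=1.7,fy=3) for i in(0,1)]
cv2.imwrite('pics/cmp.png',np.hstack([a,b]))"
```

```text
(no output)
```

View pics/cmp.png

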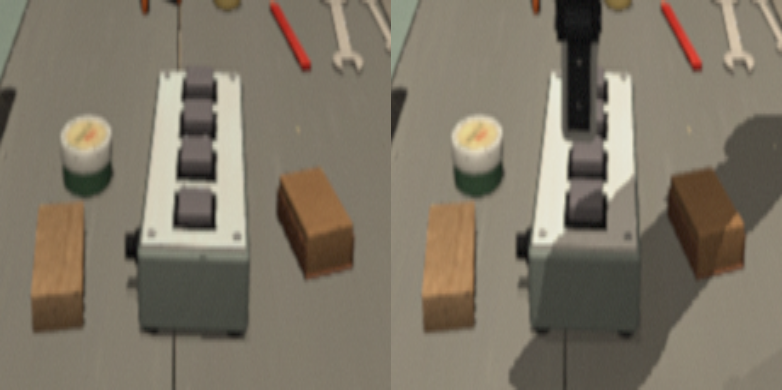

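In the comparison, the leftmost key (nearest the camera, at about (585,200)) stands higher than before, when it was at about (195,207). The tin, offcut and sanding block haven't moved, and the arm is clear of everything.

```bash
python3 -c "
from station import env, optics, workorder, probe_bus
print(workorder.job_done())"
```

```text
the job is handed in; nothing more can be done
None
```

I tapped all four keys from left to right and found the leftmost one latched; I pressed it to its stop and released it, the side camera showed it popped up and the loose items where they were, and the job is handed in (no verdict shown).

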